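Slide a loaded slide tray over the lip of the returns shelf

ROBOT

A 6-joint arm with a two-finger parallel gripper is mounted at the origin on the work surface. World frame = base frame: x ahead of the robot, y to its left, z up, the work surface at z = 0. Lengths are in mm, angles in rad, forces in N, time in s.
With the tool pointing down it reaches from about 250 to 775 mm from the base axis. Payload 8.9 kg.
Tool frame: the origin (TCP) lies at the very end of the fingers, on their centre line; the grasp point (between the pads) lies 19 mm behind it; z points along the fingers, y is the line along which they close (so a half turn about z gives the same grasp; the last joint's range is limited). The gripper opens to 85 mm and grips with 20 to 120 N. Pads are 22 mm wide; open, the fingers measure 114 mm over their backs; the gripper's body (76 mm by 85 mm) begins 54 mm behind the grasp point. The pads swing forward as they close: fully open they stand 13 mm farther back than shut.
Start: joints at [1.015, 0.291, -0.153, 1.127, 0, 1.431], TCP at [212.533, 480.056, 231.305] pointing down, gripper open.
Joint ranges: [-2.52, 2.52], [-0.91, 1.74], [-1.3, 1.37], [-1.96, 2.02], [-1.52, 1.47], [-3.14, 3.14]. Speed limits (rad/s): [2.22, 2.22, 2.79, 3.14, 3.14, 3.14].

INTERFACE

Orientations are given as a rotation vector (axis times angle).
In Python, from station import r, grab_frame gives the robot as it stands.
- The arm moves only by the tool jog_arm, never from a script. Its argument "deltas" is a list of rows, each a list of 3 entries, a list of its own where there are three numbers: the shift along the world's x, y, z as a fraction of full scale, then the turn, a rotation vector about the world's x, y, z as a fraction of full scale, then the opening, from 0 (shut) to 1 (fully open). A call has 1 to 5 rows; each row shifts and turns the commanded pose from where the row before left it; what a row does not reach is not made up. Full scale, the value 1, is 80 cm for a shift and pi rad for a turn. A row lasts 1/10 s, in which the tool goes at most 50 mm and 8.59 degrees, less where a joint would pass 70% of its speed; a pose out of reach is approached as far as the arm can. A call with a number of a shift or a turn outside -1 to 1 is refused whole. A call with a gripper value outside its range is refused whole. The fingers move at their own pace and stop on an object; "newtons" is the grip in N (left out, the last holds). Time passes only in rows, so rows that do not move let the fingers close. It gives the time, the measured TCP pose, the force, the opening and the grip force at its end, in the units of the state.
- r.get_state(): the state, without advancing time (a new reading comes with each control period).
- grab_frame(name): name is "scene" or "top"; returns a dict with "img" (420x560x3 uint8, red, green, blue), "depth" (420x560 float32, mm along the optical axis (not along the pixel's ray), 0 where there is no reading), "vfov" (degrees; the focal length in pixels is half the picture's height over the tangent of half this angle, whatever the lens; pixels are square), "cx", "cy" (the principal point, pixels), "rvec" (rotation vector, rad) and "tvec" (3), from world to camera coordinates, as OpenCV has them. Camera axes: x right, y down, z forward; pixel columns grow to the right and rows downward; lengths in mm; the calibration is good to about 2 mm. A picture is of the moment at which its call begins.
- r.finish_job(): hands the job in; it is judged then, once.
The state is a dict: "time_s": time; "joints": joint angles; "qvel": joint speeds; "effort": joint torques, N m; "tcp_pos": TCP position; "eef_rot": TCP orientation; "force": force on the tool from outside, world axes, zero at the start; "torque": the same for the moment, N m; "gripper_width": finger opening in mm; "finger_force": force on a finger pad.
Only numpy, scipy, OpenCV 4.12 (cv2) and the standard library are available. Lean on these libraries where they do the work, as an engineer would, in place of code of your own. Each camera call takes 0.05 s, during which the arm holds its last target. There are 200 camera calls.

TASK

Put the plywood tray with its cartons of glass slides away on the white returns shelf: raise only the end nearer the shelf onto its turned-up front lip while the tail stays on the table, then push the tray on over the lip, between the two boxes, without ramming the shelf and easing both ends down so that neither drops. Push it home until it presses lightly into the soft back stop, which you must find by feel and not crush, and leave it lying flat behind the lip, square and midway between the two boxes and still touching the stop, with boxes and cartons undisturbed.

Things in the scene. Friction and masses are not known exactly. Their poses are not given: they have to be found in the camera images.
- shelf_lip (a point): Fixed white steel returns shelf, 370 deep x 420 wide. The point: middle of the top front edge of its turned-up front lip, 20 mm above the table. x: level, into the shelf; y: along the lip; z: up. The lip is 5 mm thick (x 0 to 5); behind it the flat deck lies 8 mm below the lip's top, 12 mm above the table. Cheeks at y = +-212 mm are 45 mm high, the back (x = 366 mm) 75 mm.
- back_stop (a joint): Squeeze (m) of the soft foam strip (130 wide, 32 high) on the adjustable steel stop across the back of the lane: 0 untouched, grows as it is pressed backwards, 1.5 N per mm. Where the stop is clamped is not measured: the untouched face is 255 to 305 mm behind the lip's front edge (tail of a tray at home: 10 to 60 mm behind the lip). A squeeze of 0.5 to 6 mm is right, more crushes it.
- tray_mid (a point): Open plywood tray, 240 long (x) x 140 wide (y) x 58 high, loose on the table before the shelf; 0.6 to 0.8 kg loaded. The point: its centre, 29 mm above its underside; x to the leading end, z up. End walls 9 mm thick, 58 mm high, to be pinched over the rim from above; inside each 40 mm are free before a partition 27 mm high and the cartons. Side walls 6 mm thick, 50 mm high.
- tray_lead (a point): Middle of the bottom edge of the tray's leading end, the end nearer the shelf (120 mm ahead of tray_mid, 29 mm lower); same axes as tray_mid.
- tray_tail (a point): Middle of the bottom edge of the tray's tail end (120 mm behind tray_mid, 29 mm lower); same axes as tray_mid.
- carton0_mid (a point): Kraft carton of glass slides, 42 x 118 x 58, loose in the tray's middle compartment, its top 63 mm above the tray's underside. Centre of the carton.
- carton1_mid (a point): The second such carton, in the tray. Centre.
- carton2_mid (a point): The third such carton, in the tray. Centre.
- box_a_mid (a point): Kraft document box lying loose on the deck at the right of the lane seen from the lip (towards -y of shelf_lip), 270 deep x 85 wide x 70 high, 1.6 kg. Centre.
- box_b_mid (a point): Kraft document box lying loose on the deck at the other side of the lane, 240 deep x 80 wide x 50 high, 1.4 kg. Centre. The free lane between the boxes is about 178 mm wide, midway along the lip.

How it is judged:
By the outcome, as a careful person would: the job done as asked, in the order asked, and still so for the second after the job is handed in, with the robot touching nothing.
It also fails if it takes over 72 s, if anything falls off the work surface, if the arm or the gripper's body presses on something with over 40 N, if the wrist force passes 120 N, or if a joint passes its speed limit or range.

## Working session

There is one attempt and no reset: what is moved stays moved. The work goes in short steps, Python scripts to look and compute and a tool call to move; the robot and the scene stay as the last step left them, time stands still between calls to the robot, and variables do not carry over. Pictures are saved under pics/ and viewed, at most 10 in all, crops included, and the job is handed in when it is done.

Besides the shell and the picture viewer there is one more tool, called after "Emit:" in YAML: its name, and indented under it one key for each argument. jog_arm: Moves the arm, as the interface text tells. Shift numbers are shares of 80 cm and turn numbers shares of pi rad, none past 1 either way. Its arguments: {"type":"object","properties":{"deltas":{"type":"array"},"newtons":{"type":"number"}},"required":["deltas"]}

```bash
mkdir -p pics; ls; cat > h.py <<'E'
import numpy as np, cv2
from station import r, grab_frame
def cam(n):
    f=grab_frame(n); h=f["img"].shape[0]
    f["f"]=h/2/np.tan(np.radians(f["vfov"])/2); f["R"]=cv2.Rodrigues(np.array(f["rvec"],float))[0]; f["t"]=np.array(f["tvec"],float).ravel()
    return f
def cloud(f):
    v,u=np.mgrid[:f["depth"].shape[0],:f["depth"].shape[1]]; d=f["depth"]
    p=np.stack([(u-f["cx"])/f["f"]*d,(v-f["cy"])/f["f"]*d,d],-1)
    return (p-f["t"])@f["R"]
def plane(f,uv,z):
    uv=np.atleast_2d(uv).astype(float)
    d=np.c_[(uv[:,0]-f["cx"])/f["f"],(uv[:,1]-f["cy"])/f["f"],np.ones(len(uv))]@f["R"]
    c=-f["R"].T@f["t"]; return c+d*((z-c[2])/d[:,2])[:,None]
E
python3 - <<'E'
from h import *
for n in("scene","top"):
    f=cam(n); cv2.imwrite(f"pics/{n}0.png",f["img"][:,:,::-1]); print(n,f["f"],-f["R"].T@f["t"],f["R"][2],(f["depth"]>0).mean())
s=r.get_state(); print({k:np.round(v,3) for k,v in s.items()})
E
```

```text
pics
scene 405.20109216047103 [1008.09526922  181.28293045  759.65055504] [-0.54216543 -0.2198355  -0.81100493] 0.9959608843537415
top 419.73755688855965 [375.48052409 -12.59246536 966.12652372] [ 0.21593078  0.01388934 -0.97630988] 0.9961267006802721
{'time_s': np.float64(0.1), 'joints': array([ 1.015,  0.291, -0.154,  1.127, -0.   ,  1.431]), 'qvel': array([-0.001, -0.001,  0.002, -0.   ,  0.001, -0.   ]), 'effort': array([ 1.0000e-03, -5.3798e+01,  3.3192e+01,  9.0000e-03, -0.0000e+00,
       -0.0000e+00]), 'tcp_pos': array([212.333, 479.74 , 230.804]), 'eef_rot': array([-6.500e-01, -3.073e+00,  2.000e-03]), 'force': array([ 0.434, -0.669,  0.654]), 'torque': array([-0.009,  0.011,  0.032]), 'finger_force': np.float64(0.0), 'gripper_width': np.float64(85.31)}
```

View pics/scene0.png

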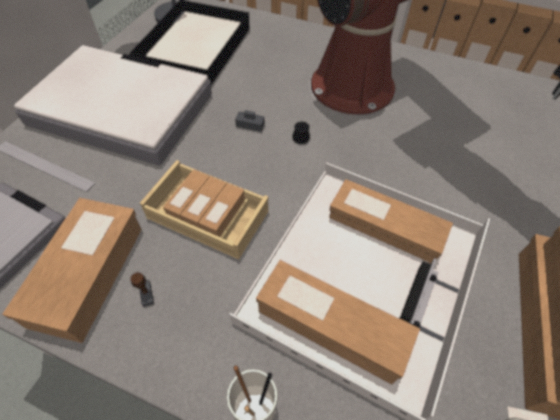

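View pics/top0.png

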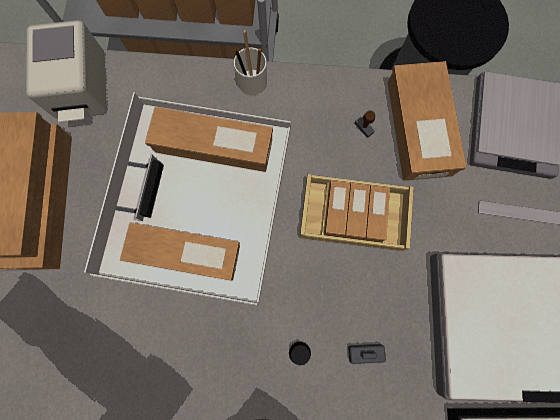

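Top view (up = world +x, left = +y): the tray is around (357,212), the shelf lip runs (290,122)–(257,302), the foam stop is at (150,188), and the boxes are at (210,138) and (180,250). The scene view shows the same layout with nothing in the path.

```bash
cat > meas.py <<'E'
from h import *
def run(n,verbose=True):
    f=cam(n); P=cloud(f); hsv=cv2.cvtColor(f["img"],cv2.COLOR_RGB2HSV); return f,P,hsv
if __name__=="__main__":
    f,P,hsv=run("top")
    Z=P[...,2]
    for nm,(u,v) in dict(traywallR=(411,220),traywallL=(304,210),carton=(352,225),deck=(200,200),lip=(275,210),lipc1=(289,124),lipc2=(258,301),table=(330,300),boxa=(180,130),boxb=(150,245),foam=(155,188),trayfloor=(400,215),tblnear=(295,260)).items():
        print(nm,P[v,u].round(1),hsv[v,u])
    print("row 215 from u=250..420"); 
    for u in range(262,420,4): print(u,P[212,u].round(0),hsv[212,u],end=" | ")
    big=cv2.resize(f["img"][80:310,80:420],None,fx=2.35,fy=2.35,interpolation=cv2.INTER_CUBIC); cv2.imwrite("pics/crop1.png",big[:,:,::-1])
E
python3 meas.py
```

```text
traywallR [ 564.2 -283.    54.3] [ 18  69 167]
traywallL [567.9 -45.6  58.5] [ 21 103 199]
carton [ 541.9 -152.4   61.1] [ 14 131 167]
deck [582.8 195.9  13.1] [ 48   6 198]
lip [573.2  19.9   9. ] [ 6 31 82]
lipc1 [778.1   2.6  35.2] [11 25 83]
lipc2 [364.5  40.7  15.4] [ 13  29 161]
table [ 378.7 -119.5   -1. ] [  8  24 118]
boxa [724.9 244.9  81.5] [ 15 137 160]
boxb [464.7 280.7  62.9] [ 14 134 167]
foam [598.8 298.1  32.5] [45 64  8]
trayfloor [ 584.1 -271.5    6.1] [ 18 109 117]
tblnear [462.1 -34.9  -1.8] [ 12  21 123]
row 215 from u=250..420
262 [566.  49.  12.] [ 27  12 192] | 266 [567.  40.  10.] [ 39  13 195] | 270 [567.  31.  10.] [ 24  13 193] | 274 [567.  22.  17.] [ 13  21 197] | 278 [570.  13.   2.] [ 15  13 115] | 282 [571.   3.   0.] [ 15  22 114] | 286 [573.  -6.  -2.] [ 15  22 116] | 290 [574. -15.  -3.] [ 13  19 119] | 294 [574. -25.   0.] [ 10  26 117] | 298 [575. -34.  -1.] [ 13  24 126] | 302 [572. -43.  13.] [18 77 60] | 306 [564. -50.  58.] [ 19 110 195] | 310 [575. -62.   7.] [ 19 111 186] | 314 [577. -71.   3.] [ 18 108 186] | 318 [577. -80.   6.] [ 18 112
[... 301 characters left out ...]
62.] [ 13 137 166] | 354 [ 571. -155.   63.] [ 13 133 165] | 358 [ 572. -164.   63.] [ 14 104 165] | 362 [ 572. -173.   63.] [ 15  73 179] | 366 [ 573. -182.   62.] [ 14 131 170] | 370 [ 574. -190.   63.] [ 14 132 168] | 374 [ 574. -199.   64.] [ 24  21 195] | 378 [ 575. -208.   62.] [ 28  21 194] | 382 [ 576. -217.   62.] [ 23  24 193] | 386 [ 576. -226.   62.] [ 14 140 158] | 390 [ 590. -249.    4.] [ 18 111 186] | 394 [ 591. -258.    4.] [ 19 109 191] | 398 [ 591. -267.    4.] [ 19 110 202] | 402 [ 591. -276.    8.] [ 18 109  70] | 406 [ 584. -275.   45.] [ 18 109  68] | 410 [ 582. -281.   54.] [ 22 101 197] | 414 [ 596. -307.   -4.] [ 15  26 120] | 418 [ 597. -317.   -5.] [  7  20 116] |
```

View pics/crop1.png

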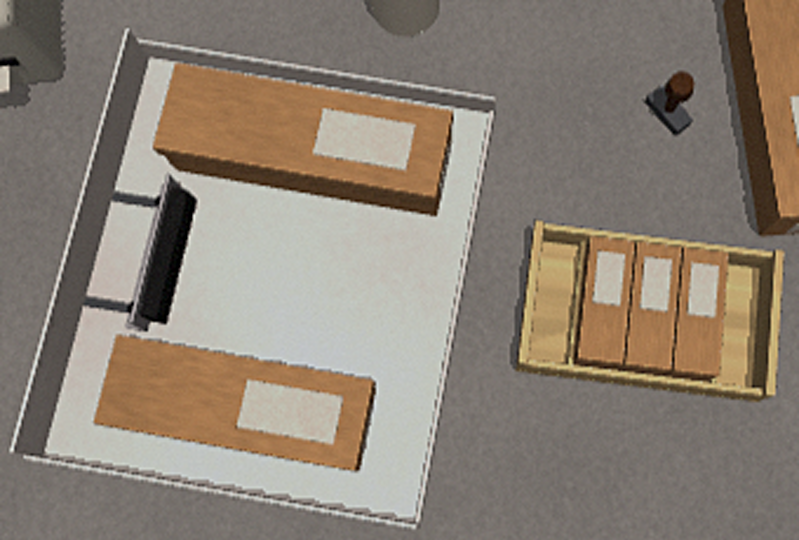

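The crop shows the tray's leading rim at crop x≈530 (y 225–370) and its tail rim at x≈775 (y 250–395). The lip edge runs (494,98)–(415,523) and the foam is at (165,255). Next I'll fit all of these in world coordinates.

```bash
cat > fit.py <<'E'
from h import *
def rect(pts):
    (c,s,a)=cv2.minAreaRect(pts[:,:2].astype(np.float32)); b=cv2.boxPoints((c,s,a)); e=b[1]-b[0] if np.linalg.norm(b[1]-b[0])>np.linalg.norm(b[2]-b[1]) else b[2]-b[1]
    ang=np.degrees(np.arctan2(e[1],e[0]))%180
    return np.round(c,1),np.round(sorted(s),1),round(float(ang),2)
def blob(m,k=3):
    m=cv2.morphologyEx(m.astype(np.uint8),cv2.MORPH_OPEN,np.ones((k,k)))
    return m
def go(n):
    f=cam(n);P=cloud(f);X,Y,Z=P[...,0],P[...,1],P[...,2];hsv=cv2.cvtColor(f["img"],cv2.COLOR_RGB2HSV);H,S,V=cv2.split(hsv)
    print("==",n)
    box=(S>60)&(H>8)&(H<25)
    for nm,m in dict(a=(Z>74)&(Z<90)&(X>560)&(Y>0)&(Y<330),b=(Z>55)&(Z<70)&(X<530)&(X>350)&(Y>40)&(Y<330)).items():
        nl,lab,st,ce=cv2.connectedComponentsWithStats(blob(m),connectivity=4); i=1+np.argmax(st[1:,4]); mm=lab==i
        zz=np.median(Z[mm]); c=cv2.findContours(mm.astype(np.uint8),0,1)[0][0][:,0]; print("box",nm,zz,rect(plane(f,c,dict(a=82,b=62)[nm])))
    # tray
    m=(Z>48)&(Z<70)&(X>420)&(X<680)&(Y>-320)&(Y<-20); pts=P[m]; print("tray pts all",rect(pts))
    for nm,mm in dict(lead=m&(Y>-75),tail=m&(Y<-255)).items():
        q=P[mm]; print(nm,len(q),"z",np.median(q[:,2]).round(1),"c",((q.min(0)+q.max(0))/2).round(1),q.mean(0).round(1))
    # cartons
    # lip: white -> grey crossing
    if n=="top":
        w=(V>150)&(S<45); L=[]
        for v in range(140,290):
            row=np.where(w[v,240:292])[0]
            if len(row): L.append((240+row.max()+.5,v))
        L=np.array(L); p=plane(f,L,20.); 
        vx,vy,x0,y0=cv2.fitLine(p[:,:2].astype(np.float32),cv2.DIST_HUBER,0,.01,.01).ravel(); print("lip line dir deg",np.degrees(np.arctan2(vy,vx)),(x0,y0),"at x=570 y=",y0+(570-x0)*vy/vx,"x=720",y0+(720-x0)*vy/vx,"x=420",y0+(420-x0)*vy/vx)
    return f,P,hsv
if __name__=="__main__":
    go("top"); go("scene")
E
python3 fit.py
```

```text
== top
box a 82.11497272130634 (array([718.2, 179.4]), array([ 91.5, 274.3]), 83.97)
box b 62.55650435571696 (array([458., 214.]), array([ 84. , 239.6]), 84.23)
tray pts all (array([ 595.7, -180.1]), array([177. , 271.2]), 87.06)
lead 288 z 56.3 c [582.9 -57.6  54.5] [579.7 -50.   55.7]
tail 381 z 56.2 c [ 591.5 -288.4   59. ] [ 584.9 -278.6   56.2]
lip line dir deg -5.4993286 (np.float32(562.2983), np.float32(21.310772)) at x=570 y= 20.569271 x=720 6.1276884 x=420 35.010857
== scene
box a 83.69180869148754 (array([721.8, 176.2]), array([ 92.7, 274.2]), 83.85)
box b 63.80499148587845 (array([461.1, 213. ]), array([ 91.1, 242.5]), 84.17)
tray pts all (array([ 595.2, -166.9]), array([176.8, 242. ]), 87.75)
lead 374 z 57.7 c [584.6 -59.   55.3] [588.4 -51.9  56.1]
tail 415 z 56.8 c [ 591.1 -272.7   58.3] [ 583.2 -278.4   55.7]
```

```bash
cat > tray.py <<'E'
from h import *
def tray(f,z0=0.):
    hsv=cv2.cvtColor(f["img"],cv2.COLOR_RGB2HSV);H,S,V=cv2.split(hsv)
    m=((S>55)&(H>9)&(H<28)).astype(np.uint8); m[:, :285]=0; m[:165]=0; m[265:]=0; m[:,425:]=0
    n,l,st,_=cv2.connectedComponentsWithStats(cv2.morphologyEx(m,cv2.MORPH_CLOSE,np.ones((3,3)))); i=1+np.argmax(st[1:,4])
    c=max(cv2.findContours((l==i).astype(np.uint8),0,1)[0],key=len)[:,0].astype(float)
    b=cv2.boxPoints(cv2.minAreaRect(c.astype(np.float32))); print("img",b.round(0).tolist())
    out={}
    for k in range(4):
        p,q=b[k],b[(k+1)%4]; e=(q-p)/np.linalg.norm(q-p); d=np.abs((c-p)@[-e[1],e[0]]); s=(c-p)@e/np.linalg.norm(q-p)
        sel=c[(d<5)&(s>.12)&(s<.88)]; mid=(p+q)/2-b.mean(0)
        nm=("left" if mid[0]<0 else "right") if abs(mid[0])>abs(mid[1]) else ("top" if mid[1]<0 else "bottom")
        off=np.zeros(2); off={"left":(0,0),"right":(0,0),"top":(0,0),"bottom":(0,0)}[nm]
        for z in dict(left=(0,58),right=(58,),top=(50,),bottom=(0,50))[nm]:
            w=plane(f,sel,z+z0)[:,:2].astype(np.float32); vx,vy,x0,y0=cv2.fitLine(w,cv2.DIST_HUBER,0,.01,.01).ravel()
            print(nm,z,"mid",((w.min(0)+w.max(0))/2).round(1),"deg",round(np.degrees(np.arctan2(vy,vx))%180,2))
if __name__=="__main__": tray(cam("top"))
E
python3 tray.py
```

```text
img [[299.0, 238.0], [307.0, 173.0], [417.0, 187.0], [408.0, 251.0]]
left 0 mid [592.8 -45.1] deg 177.07
left 58 mid [579.8 -43.1] deg 177.05
top 50 mid [ 646.5 -171.2] deg 86.99
right 58 mid [ 567.5 -280.9] deg 177.15
bottom 0 mid [ 509.  -166.8] deg 87.14
bottom 50 mid [ 502.1 -158.8] deg 87.14
```

Emit:
jog_arm:
  deltas:
    - [[0.033, -0.047, 0], [0, 0, 0.0083], 0.47]
    - [[0.033, -0.047, 0], [0, 0, 0.0083], 0.47]
    - [[0.033, -0.047, 0], [0, 0, 0.0083], 0.47]
    - [[0.033, -0.047, 0], [0, 0, 0.0083], 0.47]
    - [[0.033, -0.047, 0], [0, 0, 0.0083], 0.47]
  newtons: 80

```text
time_s: 0.8
tcp_pos: [345.2, 290.6, 231.4]
eef_rot: [0.446, 3.109, 0.001]
force: [0.8, 0.6, 0.0]
gripper_width: 40.5
finger_force: 0.0
```

Emit:
jog_arm:
  deltas:
    - [[0.033, -0.047, 0], [0, 0, 0.0083], 0.47]
    - [[0.033, -0.047, 0], [0, 0, 0.0083], 0.47]
    - [[0.033, -0.047, 0], [0, 0, 0.0083], 0.47]
    - [[0.033, -0.047, 0], [0, 0, 0.0083], 0.47]
    - [[0.033, -0.047, 0], [0, 0, 0.0083], 0.47]

```text
time_s: 1.3
tcp_pos: [477.4, 102.3, 231.5]
eef_rot: [0.243, 3.132, 0.0]
force: [0.8, 1.2, 0.9]
gripper_width: 40.3
finger_force: 0.0
```

Emit:
jog_arm:
  deltas:
    - [[0.033, -0.047, -0.02], [0, 0, 0.0083], 0.47]
    - [[0.033, -0.047, -0.02], [0, 0, 0.0083], 0.47]
    - [[0.033, -0.047, -0.02], [0, 0, 0.0083], 0.47]
    - [[0.033, -0.045, -0.02], [0, 0, 0.0083], 0.47]
    - [[0, 0, 0], [0, 0, 0], 0.47]

```text
time_s: 1.8
tcp_pos: [583.6, -49.0, 164.5]
eef_rot: [-0.087, -3.139, 0.001]
force: [-0.5, 0.0, -0.5]
gripper_width: 40.3
finger_force: 0.0
```

Emit:
jog_arm:
  deltas:
    - [[0, 0, -0.042], [0, 0, 0], 0.47]
    - [[0, 0, -0.042], [0, 0, 0], 0.47]
    - [[0, 0, -0.042], [0, 0, 0], 0.47]
    - [[0, 0, -0.02], [0, 0, 0], 0.47]
    - [[0, 0, -0.022], [0, 0, 0], 0.47]

```text
time_s: 2.3
tcp_pos: [581.6, -44.3, 31.9]
eef_rot: [-0.081, -3.14, -0.0]
force: [-0.4, -1.5, -0.2]
gripper_width: 40.2
finger_force: 0.0
```

```bash
python3 - <<'E'
from h import *
f=cam("scene"); cv2.imwrite("pics/s1.png",cv2.resize(f["img"][120:330,100:380],None,fx=2.5,fy=2.5)[:,:,::-1]); s=r.get_state(); print(s["tcp_pos"],s["force"],s["joints"])
E
```

```text
[580.07803414 -44.03602791  29.44939409] [-1.71974026 -0.02393515 -2.71338395] [-2.01471738e-01  5.81967551e-01 -2.70667226e-01  7.22306823e-01
  1.07956951e-04 -1.49776241e-01]
```

View pics/s1.png

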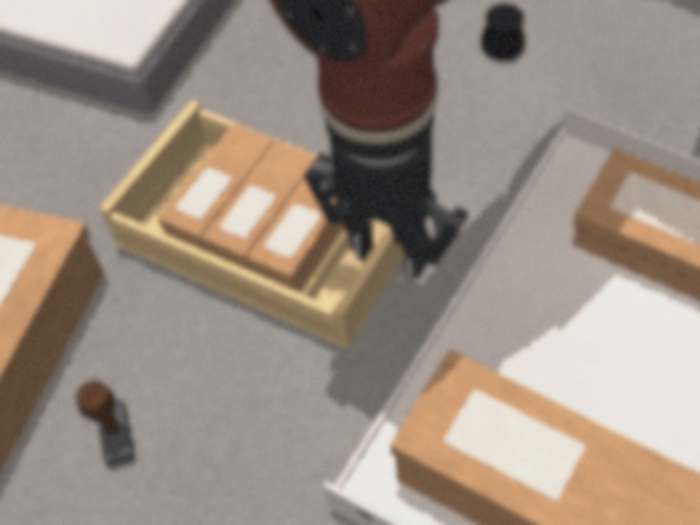

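The picture shows the fingers straddling the leading wall at about (395,240), one on each side and clear of the cartons. I'll centre on the wall and close.

Emit:
jog_arm:
  deltas:
    - [[0.004, -0.0065, -0.001], [0, 0, 0], 0.47]
    - [[0, 0, 0], [0, 0, 0], 0.05]
    - [[0, 0, 0], [0, 0, 0], 0]
    - [[0, 0, 0], [0, 0, 0], 0]
    - [[0, 0, 0], [0, 0, 0], 0]

```text
time_s: 2.85
tcp_pos: [586.3, -50.4, 33.5]
eef_rot: [0.082, 3.138, -0.002]
force: [-0.4, -1.9, 6.0]
gripper_width: 7.0
finger_force: 79.2
```

```bash
python3 - <<'E'
from h import *
import tray
s=r.get_state(); print({k:np.round(v,3) for k,v in s.items()}); tray.tray(cam("top"))
E
```

```text
{'time_s': np.float64(2.85), 'joints': array([-0.21 ,  0.583, -0.256,  0.73 , -0.001, -0.158]), 'qvel': array([-0.001, -0.002,  0.   , -0.001, -0.001,  0.   ]), 'effort': array([ 1.2300e+00, -6.2625e+01,  2.5152e+01, -1.6500e-01,  5.9600e-01,
       -1.2000e-02]), 'tcp_pos': array([586.282, -50.424,  33.475]), 'eef_rot': array([ 8.200e-02,  3.138e+00, -2.000e-03]), 'force': array([-0.4  , -1.915,  5.974]), 'torque': array([-0.397,  0.197, -0.03 ]), 'finger_force': np.float64(79.23), 'gripper_width': np.float64(7.012)}
img [[363.0, 264.0], [364.0, 181.0], [412.0, 182.0], [411.0, 265.0]]
left 0 mid [ 562.5 -191.6] deg 0.5
left 58 mid [ 551.3 -180.8] deg 0.49
top 50 mid [ 643.6 -230.3] deg 87.11
right 58 mid [ 564.1 -278.7] deg 176.93
bottom 0 mid [ 470.2 -204.1] deg 1.81
bottom 50 mid [ 465.3 -194.2] deg 1.82
```

Emit:
jog_arm:
  deltas:
    - [[-0.005, 0, 0], [0, 0, -0.003], 0]
    - [[-0.005, 0, 0], [0, 0, -0.003], 0]
    - [[-0.005, 0, 0], [0, 0, -0.003], 0]
    - [[-0.005, 0, 0], [0, 0, -0.003], 0]
    - [[-0.005, 0, 0], [0, 0, -0.003], 0]

```text
time_s: 3.4
tcp_pos: [567.4, -50.1, 33.5]
eef_rot: [0.155, 3.133, -0.0]
force: [5.1, -0.9, 5.6]
gripper_width: 7.5
finger_force: 79.3
```

Emit:
jog_arm:
  deltas:
    - [[0, 0, 0], [0, 0, 0], 0]
    - [[0, 0, 0], [0, 0, 0], 0]
    - [[0, 0, 0], [0, 0, 0], 0]

```text
time_s: 3.7
tcp_pos: [566.7, -50.1, 33.5]
eef_rot: [0.155, 3.135, -0.001]
force: [1.4, 0.0, 7.0]
gripper_width: 7.8
finger_force: 79.7
```

```bash
cat > st.py <<'E'
from h import *
import tray
s=r.get_state(); R=cv2.Rodrigues(s["eef_rot"])[0]
print("tcp",s["tcp_pos"].round(1),"F",s["force"].round(1),"T",s["torque"].round(2),"w",round(float(s["gripper_width"]),1),"t",s["time_s"],"tooly deg",np.degrees(np.arctan2(R[1,1],R[0,1])).round(2),"toolz",R[:,2].round(4),"J",s["joints"].round(2)); 
if __name__=="__main__": tray.tray(cam("top"))
E
python3 st.py
```

```text
tcp [566.7 -50.1  33.5] F [1.4 0.  7. ] T [-0.07 -0.28  0.41] w 7.8 t 3.7 tooly deg 84.35 toolz [ 3.1e-03 -5.0e-04 -1.0e+00] J [-0.22  0.55 -0.31  0.7   0.   -0.12]
img [[362.0, 192.0], [413.0, 191.0], [415.0, 263.0], [364.0, 264.0]]
top 50 mid [ 618.3 -215.2] deg 85.13
right 58 mid [ 570.5 -281.8] deg 174.96
bottom 0 mid [ 480.4 -249.7] deg 90.59
bottom 50 mid [ 475.  -237.4] deg 90.65
left 0 mid [ 549.2 -194.2] deg 1.93
left 58 mid [ 538.8 -183.3] deg 1.93
```

Emit:
jog_arm:
  deltas:
    - [[0, 0, 0], [0, 0, -0.0025], 0]
    - [[0, 0, 0], [0, 0, -0.0025], 0]
    - [[0, 0, 0], [0, 0, 0], 0]

```text
time_s: 4.05
tcp_pos: [567.0, -50.1, 33.5]
eef_rot: [0.179, 3.133, -0.001]
force: [2.8, -1.3, 6.9]
gripper_width: 7.4
finger_force: 79.6
```

Emit:
jog_arm:
  deltas:
    - [[0, -0.0009, 0.0046], [0.005, -0.0005, 0], 0]
    - [[0, -0.0009, 0.0046], [0.005, -0.0005, 0], 0]
    - [[0, -0.0009, 0.0046], [0.005, -0.0005, 0], 0]
    - [[0, -0.0009, 0.0046], [0.005, -0.0005, 0], 0]
    - [[0, 0, 0], [0, 0, 0], 0]

```text
time_s: 4.55
tcp_pos: [565.4, -53.3, 47.2]
eef_rot: [0.181, 3.132, 0.1]
force: [1.9, 2.7, -2.6]
gripper_width: 7.2
finger_force: 78.4
```

```bash
python3 st.py
```

```text
tcp [565.4 -53.3  47.2] F [ 1.9  2.7 -2.6] T [-0.03 -0.45  0.33] w 7.2 t 4.55 tooly deg 83.38 toolz [ 0.0068  0.0637 -0.9979] J [-0.26  0.54 -0.3   0.75  0.06 -0.14]
img [[385.0, 264.0], [385.0, 196.0], [415.0, 196.0], [415.0, 264.0]]
left 0 mid [ 548.4 -244.7] deg 1.25
left 58 mid [ 538.  -230.7] deg 1.25
top 50 mid [ 611.6 -252.4] deg 82.44
right 58 mid [ 559.7 -286.3] deg 174.21
bottom 0 mid [ 475.4 -271.5] deg 97.98
bottom 50 mid [ 470.2 -258.1] deg 97.97
```

```bash
cat > path.py <<'E'
from h import *
D=np.array([np.cos(np.radians(84.3)),np.sin(np.radians(84.3))]); LIP=np.array([570.5,20.5]); OFF,H=-7.6,33.5
def tcp(s,th,zl): t=np.radians(th); return np.array([s+OFF*np.cos(t)-H*np.sin(t), zl+OFF*np.sin(t)+H*np.cos(t)])
def tailtab(s,th): return tcp(s,th,240*np.sin(np.radians(th)))      # tail on table
def onlip(s,c=0):   # tail on table, underside c above the lip
    th=8.
    for _ in range(50): th=np.degrees(np.arctan((20+c)/(240*np.cos(np.radians(th))-s)))
    return th
def show(seq):  # seq of (u,z,th)
    for p,q in zip(seq,seq[1:]):
        du,dz,dt=np.subtract(q,p); print("du %.1f dz %.1f dth %.2f -> shift (%.4f %.4f %.4f) turn (%.4f %.4f 0)"%(du,dz,dt,D[0]*du/800,D[1]*du/800,dz/800,dt/180*D[1],-dt/180*D[0]))
E
python3 - <<'E'
from path import *
s=r.get_state(); R=cv2.Rodrigues(s["eef_rot"])[0]; u=(s["tcp_pos"][:2]-LIP)@D; th=np.degrees(np.arcsin(R[:2,2]@D)); print("now u",u,s["tcp_pos"][2],th, "lat",(s["tcp_pos"][:2]-LIP)@[-D[1],D[0]])
cur=(u,s["tcp_pos"][2],th); seq=[cur,(*tailtab(-64,7.2),7.2),(*tailtab(12,7.2),7.2)]
t=onlip(12); seq.append((*tailtab(12,t),t))
for q in (40,70,90,105,118): t=onlip(q,.5); seq.append((*tailtab(q,t),t)); print(q,t)
show(seq)
E
```

```text
now u -73.90631568485817 46.97026122590022 3.628713324219419 lat -2.177555713564957
40 5.889422068758488
70 6.947315246270815
90 7.900722517691108
105 8.816907519454867
118 9.815877817020125
du -1.8 dz 15.4 dth 3.57 -> shift (-0.0002 -0.0023 0.0192) turn (0.0197 -0.0020 0)
du 76.0 dz 0.0 dth 0.00 -> shift (0.0094 0.0945 0.0000) turn (0.0000 -0.0000 0)
du 1.2 dz -8.6 dth -2.17 -> shift (0.0002 0.0015 -0.0108) turn (-0.0120 0.0012 0)
du 27.5 dz 3.4 dth 0.86 -> shift (0.0034 0.0342 0.0043) turn (0.0047 -0.0005 0)
du 29.4 dz 4.2 dth 1.06 -> shift (0.0037 0.0366 0.0052) turn (0.0058 -0.0006 0)
du 19.5 dz 3.8 dth 0.95 -> shift (0.0024 0.0242 0.0047) turn (0.0053 -0.0005 0)
du 14.5 dz 3.6 dth 0.92 -> shift (0.0018 0.0180 0.0045) turn (0.0051 -0.0005 0)
du 12.4 dz 3.9 dth 1.00 -> shift (0.0015 0.0155 0.0049) turn (0.0055 -0.0006 0)
```

Emit:
jog_arm:
  deltas:
    - [[0, -0.0005, 0.0038], [0.004, -0.0004, 0], 0]
    - [[0, -0.0005, 0.0038], [0.004, -0.0004, 0], 0]
    - [[0, -0.0005, 0.0038], [0.004, -0.0004, 0], 0]
    - [[0, -0.0005, 0.0038], [0.004, -0.0004, 0], 0]
    - [[0, 0, 0.0038], [0.004, -0.0004, 0], 0]

```text
time_s: 5.1
tcp_pos: [565.1, -54.6, 62.2]
eef_rot: [0.18, 3.125, 0.199]
force: [0.5, -1.7, -3.5]
gripper_width: 7.8
finger_force: 78.2
```

Emit:
jog_arm:
  deltas:
    - [[0.0009, 0.0095, 0], [0, 0, 0], 0]
    - [[0.0009, 0.0095, 0], [0, 0, 0], 0]
    - [[0.0009, 0.0095, 0], [0, 0, 0], 0]
    - [[0.0009, 0.0095, 0], [0, 0, 0], 0]
    - [[0.0009, 0.0095, 0], [0, 0, 0], 0]

```text
time_s: 5.6
tcp_pos: [568.8, -15.4, 61.9]
eef_rot: [0.178, 3.125, 0.198]
force: [-0.8, -1.8, -3.6]
gripper_width: 7.7
finger_force: 78.3
```

```bash
python3 st.py; python3 -c "
from path import *
f=cam('scene'); cv2.imwrite('pics/s2.png',cv2.resize(f['img'][100:340,120:440],None,fx=2.4,fy=2.4)[:,:,::-1])"
```

```text
tcp [568.8 -15.4  61.9] F [-0.8 -1.8 -3.6] T [-0.76 -0.04 -0.02] w 7.7 t 5.6 tooly deg 83.46 toolz [ 0.0121  0.1254 -0.992 ] J [-0.23  0.52 -0.28  0.78  0.13 -0.11]
img [[372.0, 195.0], [398.0, 195.0], [398.0, 264.0], [372.0, 264.0]]
top 50 mid [ 612.1 -225.5] deg 82.56
right 58 mid [ 562.4 -248.9] deg 173.52
bottom 0 mid [ 472.7 -236.1] deg 109.29
bottom 50 mid [ 467.6 -224.5] deg 109.25
left 0 mid [ 547.  -211.3] deg 0.2
left 58 mid [ 536.7 -199.4] deg 0.21
```

View pics/s2.png

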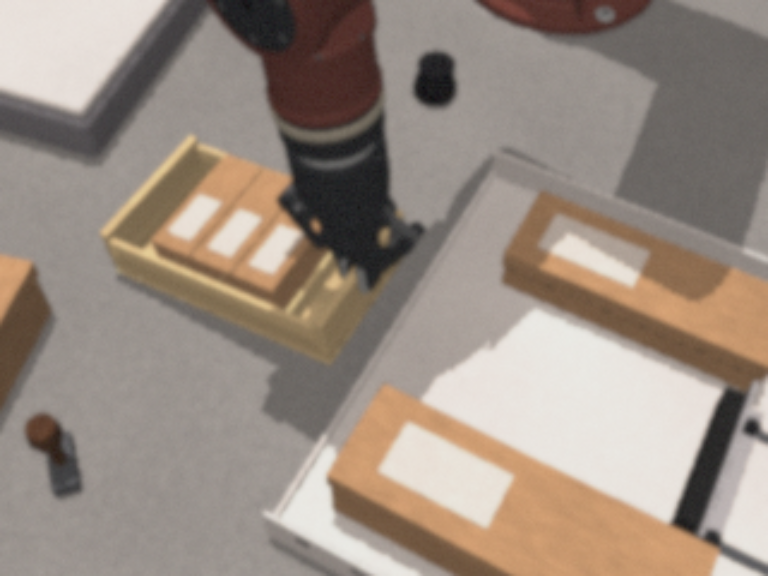

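The leading end (crop ~(350,320)) is lifted and approaching the lip square, with the tail still on the table. I'll advance, then set it on the lip.

Emit:
jog_arm:
  deltas:
    - [[0.0009, 0.0095, 0], [0, 0, 0.001], 0]
    - [[0.0009, 0.0095, 0], [0, 0, 0.001], 0]
    - [[0.0009, 0.0095, 0], [0, 0, 0.001], 0]
    - [[0.0009, 0.0095, 0], [0, 0, 0.001], 0]
    - [[0, 0, 0], [0, 0, 0], 0]

```text
time_s: 6.2
tcp_pos: [571.8, 15.4, 62.1]
eef_rot: [0.158, 3.127, 0.2]
force: [-0.1, 3.0, -1.5]
gripper_width: 8.2
finger_force: 78.6
```

Emit:
jog_arm:
  deltas:
    - [[0, 0.0004, -0.0027], [-0.003, 0.0003, 0], 0]
    - [[0, 0.0004, -0.0027], [-0.003, 0.0003, 0], 0]
    - [[0, 0.0004, -0.0027], [-0.003, 0.0003, 0], 0]
    - [[0, 0, 0], [0, 0, 0], 0]

```text
time_s: 6.6
tcp_pos: [571.7, 15.1, 55.2]
eef_rot: [0.159, 3.131, 0.153]
force: [1.1, 1.4, -3.2]
gripper_width: 7.6
finger_force: 78.6
```

```bash
python3 st.py; python3 -c "
from path import *
s=r.get_state(); print((s['tcp_pos'][:2]-LIP)@D,(s['tcp_pos'][:2]-LIP)@[-D[1],D[0]])"
```

```text
tcp [571.7  15.1  55.2] F [ 1.1  1.4 -3.2] T [ 0.   -0.16  0.03] w 7.6 t 6.6 tooly deg 84.17 toolz [ 0.0078  0.0969 -0.9953] J [-0.16  0.53 -0.29  0.76  0.1  -0.06]
img [[334.0, 264.0], [335.0, 187.0], [384.0, 188.0], [383.0, 265.0]]
left 0 mid [ 550.2 -125.9] deg 0.45
left 58 mid [ 539.7 -119.1] deg 0.45
top 50 mid [ 623.7 -150.8] deg 82.61
right 58 mid [ 561.3 -217. ] deg 174.38
bottom 0 mid [ 465.2 -137.9] deg 2.66
bottom 50 mid [ 460.6 -131.4] deg 2.67
-5.30939078736928 -1.8234474381986703
```

Emit:
jog_arm:
  deltas:
    - [[0.0009, 0.0095, 0], [0, 0, 0], 0]
    - [[0, 0, -0.0012], [-0.0015, 0.0001, 0], 0]
    - [[0, 0, -0.0012], [-0.0015, 0.0001, 0], 0]
    - [[0, 0, 0], [0, 0, 0], 0]

```text
time_s: 7.05
tcp_pos: [572.6, 23.0, 54.1]
eef_rot: [0.159, 3.131, 0.139]
force: [-1.9, 2.0, 4.2]
gripper_width: 7.0
finger_force: 79.6
```

Emit:
jog_arm:
  deltas:
    - [[0, 0, -0.0012], [-0.001, 0, 0], 0]
    - [[0, 0, -0.0012], [0, 0, 0], 0]
    - [[0, 0, 0], [0, 0, 0], 0]

```text
time_s: 7.35
tcp_pos: [572.6, 23.0, 53.9]
eef_rot: [0.159, 3.13, 0.135]
force: [-10.8, 1.9, 26.3]
gripper_width: 7.6
finger_force: 83.1
```

```bash
cat > now.py <<'E'
from path import *
s=r.get_state(); R=cv2.Rodrigues(s["eef_rot"])[0]; u=(s["tcp_pos"][:2]-LIP)@D; th=np.degrees(np.arcsin(R[:2,2]@D)); cur=(u,s["tcp_pos"][2],th)
t=np.radians(th)
print("u %.1f z %.1f th %.2f"%cur,"lat %.1f"%((s["tcp_pos"][:2]-LIP)@[-D[1],D[0]]),"yaw %.2f"%np.degrees(np.arctan2(R[1,1],R[0,1])),"F",s["force"].round(1),"T",s["torque"].round(2),"w %.1f t %.2f"%(s["gripper_width"],s["time_s"]), "lead s %.1f z %.1f"%(u-OFF*np.cos(t)+H*np.sin(t), cur[1]-OFF*np.sin(t)-H*np.cos(t)))
E
python3 - <<'E'
from now import *
sq=[cur]
for q in (40,70,90,105,118): t=onlip(q,.5); sq.append((*tailtab(q,t),t))
show(sq)
E
```

```text
u 2.7 z 53.9 th 4.94 lat -1.8 yaw 84.17 F [-10.8   1.9  26.3] T [0.88 1.93 0.18] w 7.6 t 7.35 lead s 13.2 z 21.2
du 26.3 dz 3.2 dth 0.95 -> shift (0.0033 0.0327 0.0040) turn (0.0052 -0.0005 0)
du 29.4 dz 4.2 dth 1.06 -> shift (0.0037 0.0366 0.0052) turn (0.0058 -0.0006 0)
du 19.5 dz 3.8 dth 0.95 -> shift (0.0024 0.0242 0.0047) turn (0.0053 -0.0005 0)
du 14.5 dz 3.6 dth 0.92 -> shift (0.0018 0.0180 0.0045) turn (0.0051 -0.0005 0)
du 12.4 dz 3.9 dth 1.00 -> shift (0.0015 0.0155 0.0049) turn (0.0055 -0.0006 0)
```

Emit:
jog_arm:
  deltas:
    - [[0, 0, 0.003], [0.001, 0, 0], 0]
    - [[0.0008, 0.0082, 0.001], [0.0012, -0.0001, 0], 0]
    - [[0.0008, 0.0082, 0.001], [0.0012, -0.0001, 0], 0]
    - [[0.0008, 0.0082, 0.001], [0.0012, -0.0001, 0], 0]
    - [[0.0008, 0.0082, 0.001], [0.0012, -0.0001, 0], 0]

```text
time_s: 7.85
tcp_pos: [575.0, 49.3, 57.0]
eef_rot: [0.16, 3.13, 0.162]
force: [-0.5, -1.5, -3.1]
gripper_width: 7.0
finger_force: 78.6
```

```bash
python3 now.py
```

```text
u 29.1 z 57.0 th 5.93 lat -1.7 yaw 84.15 F [-0.5 -1.5 -3.1] T [-0.69 -0.11  0.  ] w 7.0 t 7.85 lead s 40.1 z 24.5
```

Emit:
jog_arm:
  deltas:
    - [[0.0009, 0.0091, 0.0013], [0.0015, -0.0001, 0], 0]
    - [[0.0009, 0.0091, 0.0013], [0.0015, -0.0001, 0], 0]
    - [[0.0009, 0.0091, 0.0013], [0.0015, -0.0002, 0], 0]
    - [[0.0009, 0.0091, 0.0013], [0.0015, -0.0002, 0], 0]

```text
time_s: 8.25
tcp_pos: [578.0, 78.6, 61.5]
eef_rot: [0.159, 3.127, 0.192]
force: [0.1, -2.0, -4.0]
gripper_width: 7.3
finger_force: 78.6
```

Emit:
jog_arm:
  deltas:
    - [[0.0008, 0.0081, 0.0016], [0.0018, -0.0002, 0], 0]
    - [[0.0008, 0.0081, 0.0016], [0.0018, -0.0002, 0], 0]
    - [[0.0008, 0.0081, 0.0016], [0.0018, -0.0002, 0], 0]
    - [[0, 0, 0], [0, 0, 0], 0]

```text
time_s: 8.65
tcp_pos: [580.0, 98.5, 65.6]
eef_rot: [0.158, 3.124, 0.221]
force: [0.2, 3.1, -1.6]
gripper_width: 7.3
finger_force: 78.7
```

```bash
python3 - <<'E'
from now import *
sq=[cur]
for q in (105,118): t=onlip(q,.5); sq.append((*tailtab(q,t),t))
# pivot on lip: underside line passes (2.5,20.5)
for s_,th in ((126,7.),(134,4.),(142,1.),(150,-1.),(156,-2.6)):
    zl=20.5+(s_-2.5)*np.tan(np.radians(th)); sq.append((*tcp(s_,th,zl),th)); print(s_,th,"lead z",zl)
show(sq)
f=cam('scene'); cv2.imwrite('pics/s3.png',cv2.resize(f['img'][100:340,120:440],None,fx=2.4,fy=2.4)[:,:,::-1])
E
```

```text
u 78.6 z 65.6 th 8.08 lat -1.7 yaw 84.20 F [ 0.2  3.1 -1.6] T [ 0.14 -0.06 -0.02] w 7.3 t 8.65 lead s 90.8 z 33.5
126 7.0 lead z 35.66389327150872
134 4.0 lead z 29.69537577057162
142 1.0 lead z 22.934981557486353
150 -1.0 lead z 17.925377923087908
156 -2.6 lead z 13.529605787786865
du 13.8 dz 3.1 dth 0.73 -> shift (0.0017 0.0172 0.0039) turn (0.0040 -0.0004 0)
du 12.4 dz 3.9 dth 1.00 -> shift (0.0015 0.0155 0.0049) turn (0.0055 -0.0006 0)
du 9.6 dz -4.6 dth -2.82 -> shift (0.0012 0.0119 -0.0058) turn (-0.0156 0.0016 0)
du 9.7 dz -5.4 dth -3.00 -> shift (0.0012 0.0121 -0.0068) turn (-0.0166 0.0017 0)
du 9.7 dz -6.3 dth -3.00 -> shift (0.0012 0.0121 -0.0079) turn (-0.0166 0.0017 0)
du 9.2 dz -4.7 dth -2.00 -> shift (0.0011 0.0114 -0.0059) turn (-0.0111 0.0011 0)
du 6.9 dz -4.2 dth -1.60 -> shift (0.0009 0.0086 -0.0053) turn (-0.0088 0.0009 0)
```

View pics/s3.png

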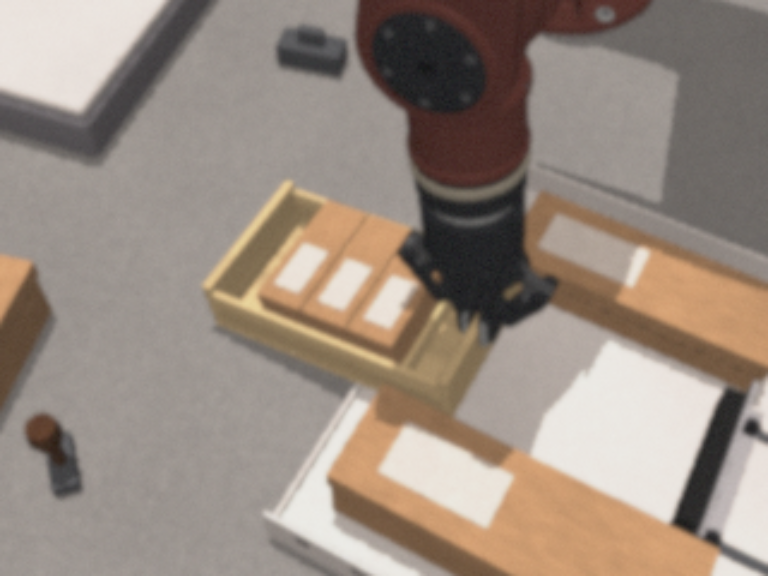

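The tray is entering the lane between the boxes, tilted over the lip with its tail at about (210,290) still on the table. I'll push on to mid-length.

Emit:
jog_arm:
  deltas:
    - [[0.0008, 0.0086, 0.0019], [0.002, -0.0002, 0], 0]
    - [[0.0008, 0.0086, 0.0019], [0.002, -0.0002, 0], 0]
    - [[0.0008, 0.0078, 0.0024], [0.0027, -0.0003, 0], 0]
    - [[0.0008, 0.0078, 0.0024], [0.0027, -0.0003, 0], 0]
    - [[0, 0, 0], [0, 0, 0], 0]

```text
time_s: 9.2
tcp_pos: [582.6, 124.7, 72.6]
eef_rot: [0.158, 3.119, 0.267]
force: [-0.6, 2.9, -3.0]
gripper_width: 7.2
finger_force: 78.7
```

```bash
python3 now.py
```

```text
u 104.9 z 72.6 th 9.79 lat -1.7 yaw 84.19 F [-0.6  2.9 -3. ] T [ 0.1  -0.01 -0.1 ] w 7.2 t 9.20 lead s 118.0 z 40.9
```

Emit:
jog_arm:
  deltas:
    - [[0.0004, 0.004, -0.0019], [-0.0052, 0.0005, 0], 0]
    - [[0.0004, 0.004, -0.0019], [-0.0052, 0.0005, 0], 0]
    - [[0.0004, 0.004, -0.0019], [-0.0052, 0.0005, 0], 0]
    - [[0, 0, 0], [0, 0, 0], 0]

```text
time_s: 9.6
tcp_pos: [583.4, 133.9, 67.5]
eef_rot: [0.158, 3.127, 0.186]
force: [0.1, -2.3, -0.4]
gripper_width: 7.5
finger_force: 79.1
```

```bash
python3 now.py
```

```text
u 114.1 z 67.5 th 6.82 lat -1.6 yaw 84.21 F [ 0.1 -2.3 -0.4] T [-0.72  0.01 -0.01] w 7.5 t 9.60 lead s 125.6 z 35.1
```

Emit:
jog_arm:
  deltas:
    - [[0.0004, 0.004, -0.0023], [-0.0055, 0.0005, 0], 0]
    - [[0.0004, 0.004, -0.0023], [-0.0055, 0.0005, 0], 0]
    - [[0.0004, 0.004, -0.0023], [-0.0055, 0.0005, 0], 0]
    - [[0, 0, 0], [0, 0, 0], 0]

```text
time_s: 10.0
tcp_pos: [584.3, 143.8, 61.8]
eef_rot: [0.158, 3.133, 0.106]
force: [-0.3, -1.8, -0.1]
gripper_width: 7.4
finger_force: 79.1
```

```bash
python3 now.py
```

```text
u 124.0 z 61.8 th 3.86 lat -1.5 yaw 84.22 F [-0.3 -1.8 -0.1] T [-0.48  0.04 -0.07] w 7.4 t 10.00 lead s 133.9 z 28.9
```

Emit:
jog_arm:
  deltas:
    - [[0.0005, 0.005, -0.0026], [-0.0055, 0.0005, 0], 0]
    - [[0.0005, 0.005, -0.0026], [-0.0055, 0.0005, 0], 0]
    - [[0.0005, 0.005, -0.0026], [-0.0055, 0.0006, 0], 0]
    - [[0, 0, 0], [0, 0, 0], 0]

```text
time_s: 10.4
tcp_pos: [585.4, 156.0, 55.5]
eef_rot: [0.158, 3.137, 0.025]
force: [-0.2, 0.2, -1.1]
gripper_width: 7.9
finger_force: 79.1
```

Emit:
jog_arm:
  deltas:
    - [[0.0006, 0.006, -0.002], [-0.0037, 0.0004, 0], 0]
    - [[0.0006, 0.006, -0.002], [-0.0037, 0.0004, 0], 0]
    - [[0.0006, 0.006, -0.002], [-0.0037, 0.0004, 0], 0]
    - [[0, 0, 0], [0, 0, 0], 0]

```text
time_s: 10.8
tcp_pos: [587.0, 170.5, 50.8]
eef_rot: [-0.158, -3.136, 0.03]
force: [-1.4, 1.9, -1.8]
gripper_width: 7.4
finger_force: 79.0
```

```bash
python3 - <<'E'
from now import *
sq=[cur]
for s_,th in ((168,-2.2),(170,-2.75)):
    zl=20.5+(s_-2.5)*np.tan(np.radians(th)); sq.append((*tcp(s_,th,zl),th)); print(s_,th,"lead z",zl)
show(sq)
E
```

```text
u 150.9 z 50.8 th -1.08 lat -1.5 yaw 84.23 F [-1.4  1.9 -1.8] T [ 0.4   0.01 -0.08] w 7.4 t 10.80 lead s 157.8 z 17.2
168 -2.2 lead z 14.142131315344564
170 -2.75 lead z 12.454398048731102
du 10.8 dz -2.9 dth -1.12 -> shift (0.0013 0.0135 -0.0036) turn (-0.0062 0.0006 0)
du 2.3 dz -1.6 dth -0.55 -> shift (0.0003 0.0029 -0.0020) turn (-0.0030 0.0003 0)
```

Now I'll ease the lead down to the deck.

Emit:
jog_arm:
  deltas:
    - [[0.0006, 0.0067, -0.0018], [-0.003, 0.0003, 0], 0]
    - [[0.0006, 0.0067, -0.0018], [-0.003, 0.0003, 0], 0]
    - [[0, 0.0015, -0.001], [-0.0015, 0.0001, 0], 0]
    - [[0, 0.0015, -0.001], [-0.0015, 0.0001, 0], 0]
    - [[0, 0, 0], [0, 0, 0], 0]

```text
time_s: 11.3
tcp_pos: [587.9, 182.7, 46.4]
eef_rot: [-0.159, -3.134, 0.074]
force: [-0.5, 0.4, -2.8]
gripper_width: 7.6
finger_force: 78.7
```

```bash
python3 now.py
```

```text
u 163.1 z 46.4 th -2.72 lat -1.2 yaw 84.18 F [-0.5  0.4 -2.8] T [ 0.25 -0.13 -0.  ] w 7.6 t 11.30 lead s 169.1 z 12.6
```

Emit:
jog_arm:
  deltas:
    - [[0, 0, -0.0008], [-0.0006, 0, 0], 0]
    - [[0, 0, 0], [0, 0, 0], 0]

```text
time_s: 11.5
tcp_pos: [588.0, 182.7, 46.1]
eef_rot: [-0.16, -3.134, 0.076]
force: [-0.8, 2.3, -2.3]
gripper_width: 7.4
finger_force: 78.8
```

Emit:
jog_arm:
  deltas:
    - [[0, 0, -0.0006], [-0.0004, 0, 0], 0]
    - [[0, 0, 0], [0, 0, 0], 0]

```text
time_s: 11.7
tcp_pos: [588.1, 182.6, 45.7]
eef_rot: [-0.16, -3.134, 0.078]
force: [-0.4, 4.2, -1.6]
gripper_width: 7.3
finger_force: 79.0
```

```bash
python3 now.py
```

```text
u 163.1 z 45.7 th -2.86 lat -1.4 yaw 84.16 F [-0.4  4.2 -1.6] T [ 0.91 -0.01 -0.1 ] w 7.3 t 11.70 lead s 169.0 z 11.8
```

Emit:
jog_arm:
  deltas:
    - [[0, 0, -0.0008], [0, 0, 0], 0]
    - [[0, 0, 0], [0, 0, 0], 0]

```text
time_s: 11.9
tcp_pos: [588.2, 182.7, 45.6]
eef_rot: [-0.16, -3.135, 0.078]
force: [-2.8, 3.8, 5.7]
gripper_width: 7.5
finger_force: 80.1
```

Emit:
jog_arm:
  deltas:
    - [[0, 0, -0.0008], [0, 0, 0], 0]
    - [[0, 0, 0], [0, 0, 0], 0]

```text
time_s: 12.1
tcp_pos: [588.2, 182.6, 45.6]
eef_rot: [-0.16, -3.135, 0.078]
force: [-4.5, 3.6, 10.9]
gripper_width: 7.8
finger_force: 81.1
```

```bash
python3 now.py
```

```text
u 163.1 z 45.6 th -2.86 lat -1.5 yaw 84.17 F [-4.5  3.6 10.9] T [ 0.65  0.92 -0.13] w 7.8 t 12.10 lead s 169.0 z 11.8
```

Emit:
jog_arm:
  deltas:
    - [[0, 0, 0.001], [0, 0, 0], 0]
    - [[0, 0, 0], [0, 0, 0], 0]
    - [[0, 0, 0], [0, 0, 0], 0.25]
    - [[0, 0, 0], [0, 0, 0], 0.47]
    - [[0, 0, 0], [0, 0, 0], 0.47]
  newtons: 20

```text
time_s: 12.6
tcp_pos: [588.0, 181.8, 44.8]
eef_rot: [-0.16, -3.134, 0.081]
force: [0.5, -0.0, -0.0]
gripper_width: 40.1
finger_force: 0.0
```

Emit:
jog_arm:
  deltas:
    - [[0, 0, 0.01], [0, 0, 0], 0.47]
    - [[0, 0, 0.025], [0, 0, 0], 0.47]
    - [[0, 0, 0.04], [0, 0, 0], 0.47]
    - [[0, 0, 0.04], [0, 0, 0], 0.47]
    - [[0, 0, 0.02], [0, 0, 0], 0.47]

```text
time_s: 13.1
tcp_pos: [589.3, 182.4, 156.5]
eef_rot: [0.16, 3.135, -0.078]
force: [0.1, 0.0, 0.3]
gripper_width: 40.1
finger_force: 0.0
```

Emit:
jog_arm:
  deltas:
    - [[-0.004, -0.045, 0], [0, 0, 0], 0.47]
    - [[-0.005, -0.052, 0], [0, 0, 0], 0.47]
    - [[-0.005, -0.052, 0], [0, 0, 0], 0.47]
    - [[-0.005, -0.052, 0], [0, 0, 0], 0.47]
    - [[-0.004, -0.045, 0], [0, 0, 0], 0.47]

```text
time_s: 13.6
tcp_pos: [569.2, -16.6, 153.7]
eef_rot: [-0.161, -3.135, 0.08]
force: [0.1, -0.6, 0.0]
gripper_width: 40.4
finger_force: 0.0
```

```bash
python3 now.py; python3 - <<'E'
from h import *
f=cam("top"); cv2.imwrite("pics/t4.png",cv2.resize(f["img"][80:310,100:440],None,fx=2.3,fy=2.3,interpolation=cv2.INTER_CUBIC)[:,:,::-1])
E
```

```text
u -37.0 z 153.7 th -2.93 lat -2.4 yaw 84.13 F [ 0.1 -0.6  0. ] T [ 0.05 -0.05  0.02] w 40.4 t 13.60 lead s -31.1 z 119.8
```

View pics/t4.png

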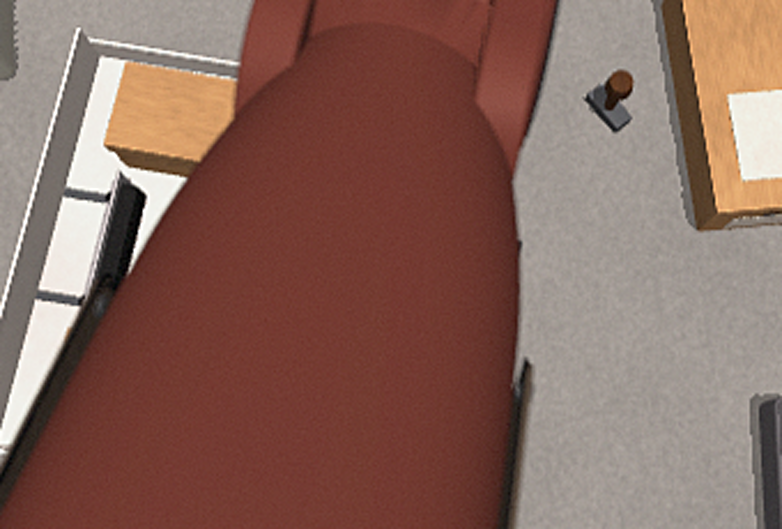

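The top view is blocked by the arm (red, mid-picture), so I'll measure the tail rim from the scene camera.

```bash
cat > rim.py <<'E'
from path import *
f=cam("scene");P=cloud(f);H_,S,V=cv2.split(cv2.cvtColor(f["img"],cv2.COLOR_RGB2HSV))
U=(P[...,:2]-LIP)@D; W=(P[...,:2]-LIP)@np.array([-D[1],D[0]]); Z=P[...,2]
wood=(S>60)&(H_>15)&(H_<30)
for lo in (65,70,75):
    m=wood&(Z>lo)&(Z<92)&(U<-40)&(U>-110)&(abs(W)<90); print(lo,m.sum(),"U",np.percentile(U[m],[2,50,98]).round(1),"W",np.percentile(W[m],[1,50,99]).round(1),"Z",np.percentile(Z[m],[50,90,98]).round(1))
    if m.sum()>30:
        k=np.polyfit(W[m],U[m],1); print(" yaw err deg",np.degrees(np.arctan(k[0])).round(2),"u@0",k[1].round(1))
E
python3 rim.py
```

```text
65 422 U [-70.1 -63.1 -44.5] W [-69.6 -14.3  67.2] Z [80.3 82.8 84.2]
 yaw err deg -2.08 u@0 -63.6
70 367 U [-70.2 -63.6 -45.7] W [-69.5 -14.   67.7] Z [80.9 82.9 84.3]
 yaw err deg -2.03 u@0 -64.0
75 290 U [-70.3 -64.8 -61.3] W [-68.8  -5.5  68.2] Z [81.5 83.3 84.3]
 yaw err deg -0.12 u@0 -65.1
```

Emit:
jog_arm:
  deltas:
    - [[-0.0061, -0.0362, 0], [0, 0, 0], 0.47]
    - [[0, 0, -0.035], [0, 0, 0], 0.47]
    - [[0, 0, -0.035], [0, 0, 0], 0.47]
    - [[0, 0, -0.02], [0, 0, 0], 0.47]
    - [[0, 0, 0], [0, 0, 0], 0.47]

```text
time_s: 14.2
tcp_pos: [563.1, -42.9, 79.3]
eef_rot: [-0.159, -3.13, 0.079]
force: [0.7, 0.2, 0.3]
gripper_width: 40.1
finger_force: 0.0
```

```bash
python3 now.py; python3 rim.py|tail -2
```

```text
u -63.9 z 79.3 th -2.89 lat 1.1 yaw 84.17 F [0.7 0.2 0.3] T [ 0.05 -0.02  0.04] w 40.1 t 14.20 lead s -58.0 z 45.4
75 205 U [-70.1 -64.8 -61.3] W [-69.  -26.1  24. ] Z [81.3 83.1 84.3]
 yaw err deg -0.01 u@0 -65.0
```

Emit:
jog_arm:
  deltas:
    - [[0.001, -0.003, 0], [0, 0, 0], 0.4]
    - [[0, 0, -0.014], [0, 0, 0], 0.3]
    - [[0, 0, -0.013], [0, 0, 0], 0.25]
    - [[0, 0, 0], [0, 0, 0], 0.2]
    - [[0, 0, 0], [0, 0, 0], 0.2]

```text
time_s: 14.75
tcp_pos: [565.1, -45.8, 59.0]
eef_rot: [-0.16, -3.133, 0.079]
force: [-0.2, -0.2, -0.1]
gripper_width: 16.9
finger_force: 0.0
```

```bash
python3 now.py
```

```text
u -66.5 z 59.0 th -2.90 lat -1.2 yaw 84.16 F [-0.2 -0.2 -0.1] T [ 0.08 -0.03 -0.  ] w 16.9 t 14.75 lead s -60.6 z 25.2
```

Emit:
jog_arm:
  deltas:
    - [[0, 0, 0], [0, 0, 0], 0.15]
    - [[0, 0, 0], [0, 0, 0], 0]
    - [[0, 0, 0], [0, 0, 0], 0]
    - [[0, 0, 0], [0, 0, 0], 0]

```text
time_s: 15.15
tcp_pos: [565.7, -46.0, 59.7]
eef_rot: [-0.16, -3.135, 0.08]
force: [0.0, -0.1, 2.0]
gripper_width: 8.3
finger_force: 24.7
```

```bash
python3 now.py; python3 rim.py|tail -2
```

```text
u -66.6 z 59.7 th -2.91 lat -1.8 yaw 84.15 F [ 0.  -0.1  2. ] T [-0.03  0.05 -0.01] w 8.3 t 15.15 lead s -60.7 z 25.8
75 154 U [-69.8 -64.4 -47.8] W [-69.3 -39.3   2.5] Z [81.4 83.3 84.1]
 yaw err deg -0.45 u@0 -64.2
```

```bash
python3 - <<'E'
from path import *
def T(s,th): t=np.radians(th); return (s-235.5*np.cos(t)-35*np.sin(t), 12-235.5*np.sin(t)+35*np.cos(t), th)
th=lambda s,c=1.5:-np.degrees(np.arctan((8+c)/(s-5)))
sq=[T(168,-2.85),T(168,th(168))]+[T(s,th(s)) for s in (185,205,225,242)]+[T(253,-2.2),T(253,0)]
print(np.round(sq,2)); show(sq)
E
```

```text
[[-65.47  58.67  -2.85]
 [-65.06  60.64  -3.34]
 [-48.33  59.36  -3.02]
 [-28.57  58.13  -2.72]
 [ -8.77  57.13  -2.47]
 [  8.09  56.4   -2.3 ]
 [ 19.02  56.01  -2.2 ]
 [ 17.5   47.     0.  ]]
du 0.4 dz 2.0 dth -0.49 -> shift (0.0001 0.0005 0.0025) turn (-0.0027 0.0003 0)
du 16.7 dz -1.3 dth 0.31 -> shift (0.0021 0.0208 -0.0016) turn (0.0017 -0.0002 0)
du 19.8 dz -1.2 dth 0.30 -> shift (0.0025 0.0246 -0.0015) turn (0.0017 -0.0002 0)
du 19.8 dz -1.0 dth 0.25 -> shift (0.0025 0.0246 -0.0013) turn (0.0014 -0.0001 0)
du 16.9 dz -0.7 dth 0.18 -> shift (0.0021 0.0210 -0.0009) turn (0.0010 -0.0001 0)
du 10.9 dz -0.4 dth 0.10 -> shift (0.0014 0.0136 -0.0005) turn (0.0005 -0.0001 0)
du -1.5 dz -9.0 dth 2.20 -> shift (-0.0002 -0.0019 -0.0113) turn (0.0122 -0.0012 0)
```

Next: firm grip, lift the tail slightly, and push to s≈185.

Emit:
jog_arm:
  deltas:
    - [[0, 0, 0], [0, 0, 0], 0]
    - [[0, 0, 0], [0, 0, 0], 0]
    - [[0, 0.0003, 0.0013], [-0.0014, 0.0001, 0], 0]
    - [[0, 0.0003, 0.0013], [-0.0014, 0.0001, 0], 0]
    - [[0, 0, 0], [0, 0, 0], 0]
  newtons: 70

```text
time_s: 15.7
tcp_pos: [565.3, -45.4, 61.3]
eef_rot: [-0.16, -3.133, 0.094]
force: [-0.3, -2.1, -2.5]
gripper_width: 7.0
finger_force: 71.4
```

```bash
python3 now.py
```

```text
u -66.1 z 61.3 th -3.44 lat -1.4 yaw 84.16 F [-0.3 -2.1 -2.5] T [-0.3  -0.08 -0.07] w 7.0 t 15.70 lead s -60.5 z 27.4
```

Emit:
jog_arm:
  deltas:
    - [[0.0007, 0.0069, -0.0005], [0.0006, 0, 0], 0]
    - [[0.0007, 0.0069, -0.0005], [0.0006, -0.0001, 0], 0]
    - [[0.0007, 0.0069, -0.0005], [0.0006, -0.0001, 0], 0]
    - [[0, 0, 0], [0, 0, 0], 0]

```text
time_s: 16.1
tcp_pos: [567.0, -27.5, 60.0]
eef_rot: [-0.158, -3.134, 0.082]
force: [0.3, 1.2, -3.6]
gripper_width: 7.3
finger_force: 71.2
```

```bash
python3 now.py
```

```text
u -48.1 z 60.0 th -3.01 lat -1.3 yaw 84.22 F [ 0.3  1.2 -3.6] T [ 0.59 -0.12 -0.07] w 7.3 t 16.10 lead s -42.3 z 26.1
```

Emit:
jog_arm:
  deltas:
    - [[0.0008, 0.0082, -0.0005], [0.0006, -0.0001, 0], 0]
    - [[0.0008, 0.0082, -0.0005], [0.0006, -0.0001, 0], 0]
    - [[0.0008, 0.0082, -0.0005], [0.0006, -0.0001, 0], 0]
    - [[0, 0, 0], [0, 0, 0], 0]

```text
time_s: 16.5
tcp_pos: [569.1, -7.8, 58.9]
eef_rot: [-0.158, -3.135, 0.073]
force: [-0.6, 2.2, -4.1]
gripper_width: 7.6
finger_force: 71.2
```

Emit:
jog_arm:
  deltas:
    - [[0.0008, 0.0082, -0.0004], [0.0005, -0.0001, 0], 0]
    - [[0.0008, 0.0082, -0.0004], [0.0005, 0, 0], 0]
    - [[0.0008, 0.0082, -0.0004], [0.0005, 0, 0], 0]
    - [[0, 0, 0], [0, 0, 0], 0]

```text
time_s: 16.9
tcp_pos: [571.0, 11.8, 58.0]
eef_rot: [-0.158, -3.135, 0.066]
force: [-1.0, 2.4, -3.4]
gripper_width: 7.6
finger_force: 71.2
```

```bash
python3 now.py; python3 - <<'E'
from path import *
f=cam("scene");P=cloud(f);H_,S,V=cv2.split(cv2.cvtColor(f["img"],cv2.COLOR_RGB2HSV))
W=(P[...,:2]-LIP)@np.array([-D[1],D[0]]);U=(P[...,:2]-LIP)@D;Z=P[...,2]
# foam & tray lead rim
m=(V<60)&(S<140)&(Z>20)&(Z<48)&(U>235)&(U<330)&(abs(W)<75); print("foam",m.sum(),np.percentile(U[m],[2,10,50]).round(1),np.percentile(W[m],[2,98]).round(1))
m=(S>60)&(H_>15)&(H_<30)&(Z>58)&(U>180)&(U<250)&(abs(W)<80); print("lead rim",m.sum(),np.percentile(U[m],[2,50,98]).round(1),np.percentile(W[m],[2,98]).round(1),np.median(Z[m]), np.degrees(np.arctan(np.polyfit(W[m],U[m],1)[0])))
cv2.imwrite('pics/s5.png',cv2.resize(f['img'][100:380,160:500],None,fx=2.1,fy=2.1)[:,:,::-1])
E
```

```text
u -8.6 z 58.0 th -2.42 lat -1.4 yaw 84.21 F [-1.   2.4 -3.4] T [ 0.5  -0.14 -0.05] w 7.6 t 16.90 lead s -2.4 z 24.2
foam 108 [276.1 277.3 286.1] [-65.6  56.5]
lead rim 502 [182.8 220.6 227.3] [-70.   69.3] 69.57992825538099 -0.01325235252869345
```

View pics/s5.png

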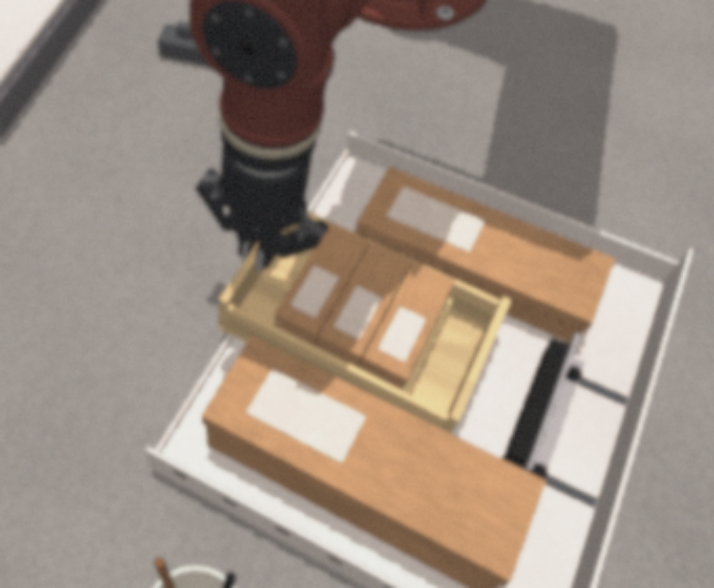

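The picture shows the tray in the lane, with its leading rim at about (485,360), square to the foam strip at (540,400) and both boxes undisturbed. I'll carry the tail over the lip.

Emit:
jog_arm:
  deltas:
    - [[0.0007, 0.007, -0.0003], [0.0003, 0, 0], 0]
    - [[0.0007, 0.007, -0.0003], [0.0003, 0, 0], 0]
    - [[0.0007, 0.007, -0.0003], [0.0003, 0, 0], 0]
    - [[0.0007, 0.0068, -0.0002], [0.0003, 0, 0], 0]
    - [[0.0007, 0.0068, -0.0002], [0.0003, 0, 0], 0]

```text
time_s: 17.45
tcp_pos: [573.8, 38.7, 57.0]
eef_rot: [-0.16, -3.135, 0.061]
force: [0.1, -3.2, -3.2]
gripper_width: 7.7
finger_force: 71.3
```

Emit:
jog_arm:
  deltas:
    - [[0.0003, 0.003, 0], [0, 0, 0], 0]
    - [[0, 0, 0], [0, 0, 0], 0]

```text
time_s: 17.65
tcp_pos: [574.1, 41.5, 57.0]
eef_rot: [-0.159, -3.135, 0.059]
force: [1.0, 1.6, -3.9]
gripper_width: 7.4
finger_force: 71.2
```

```bash
python3 now.py; sed -i 's/^for lo.*$/for lo in (55,62):/; s/Z>lo)&(Z<92)&(U<-40)&(U>-110)/Z>lo)\&(Z<92)\&(U<30)\&(U>-30)/' rim.py; python3 rim.py
```

```text
u 21.2 z 57.0 th -2.16 lat -1.5 yaw 84.20 F [ 1.   1.6 -3.9] T [ 0.44 -0.05 -0.02] w 7.4 t 17.65 lead s 27.5 z 23.2
55 216 U [18.3 24.1 28.4] W [-69.6 -41.1   5. ] Z [78.  80.7 82.4]
 yaw err deg -2.0 u@0 22.1
62 196 U [18.3 23.7 28.3] W [-69.6 -39.8   5.1] Z [78.1 80.8 82.5]
 yaw err deg -2.16 u@0 21.8
```

Emit:
jog_arm:
  deltas:
    - [[0, -0.0002, -0.0018], [0.002, -0.0002, 0], 0]
    - [[0, -0.0002, -0.0018], [0.002, -0.0002, 0], 0]
    - [[0, -0.0002, -0.0018], [0.002, -0.0002, 0], 0]
    - [[0, -0.0002, -0.0018], [0.002, -0.0002, 0], 0]
    - [[0, -0.0002, -0.0018], [0.002, -0.0002, 0], 0]

```text
time_s: 18.2
tcp_pos: [573.9, 39.7, 49.7]
eef_rot: [-0.16, -3.137, 0.01]
force: [-0.8, 1.0, -4.3]
gripper_width: 7.2
finger_force: 71.2
```

Emit:
jog_arm:
  deltas:
    - [[0, 0, -0.0012], [0.0014, -0.0001, 0], 0]
    - [[0, 0, 0], [0, 0, 0], 0]

```text
time_s: 18.4
tcp_pos: [573.9, 39.5, 48.7]
eef_rot: [-0.161, -3.137, 0.004]
force: [-0.3, 0.9, -4.3]
gripper_width: 7.5
finger_force: 71.2
```

```bash
python3 now.py
```

```text
u 19.3 z 48.7 th -0.16 lat -1.5 yaw 84.13 F [-0.3  0.9 -4.3] T [0.24 0.03 0.03] w 7.5 t 18.40 lead s 26.8 z 15.2
```

Emit:
jog_arm:
  deltas:
    - [[0, 0, -0.001], [0.0005, 0, 0], 0]
    - [[0, 0, 0], [0, 0, 0], 0]

```text
time_s: 18.6
tcp_pos: [574.0, 39.5, 48.6]
eef_rot: [-0.16, -3.137, 0.003]
force: [-1.5, -0.3, 3.4]
gripper_width: 7.8
finger_force: 72.2
```

Emit:
jog_arm:
  deltas:
    - [[0, 0, -0.0008], [0.0004, 0, 0], 0]
    - [[0, 0, 0], [0, 0, 0], 0]

```text
time_s: 18.8
tcp_pos: [574.0, 39.5, 48.5]
eef_rot: [0.16, 3.137, -0.001]
force: [-5.6, -1.3, 11.3]
gripper_width: 7.4
finger_force: 73.4
```

```bash
python3 now.py
```

```text
u 19.3 z 48.5 th -0.03 lat -1.6 yaw 84.15 F [-5.6 -1.3 11.3] T [-0.12  1.21  0.03] w 7.4 t 18.80 lead s 26.9 z 15.0
```

Emit:
jog_arm:
  deltas:
    - [[0, 0, 0.0014], [0, 0, 0], 0]
    - [[0.0005, 0.005, 0], [0, 0, 0], 0]
    - [[0.0005, 0.005, 0], [0, 0, 0], 0]
    - [[0.0005, 0.005, 0], [0, 0, 0], 0]
    - [[0, 0, 0], [0, 0, 0], 0]

```text
time_s: 19.3
tcp_pos: [575.5, 52.6, 48.6]
eef_rot: [0.159, 3.137, 0.001]
force: [1.6, 0.6, -1.8]
gripper_width: 7.7
finger_force: 71.4
```

```bash
python3 now.py
```

```text
u 32.4 z 48.6 th 0.04 lat -1.8 yaw 84.19 F [ 1.6  0.6 -1.8] T [-0.04 -0.14  0.01] w 7.7 t 19.30 lead s 40.1 z 15.1
```

Emit:
jog_arm:
  deltas:
    - [[0.0002, 0.0025, 0], [0, 0, 0], 0]
    - [[0.0002, 0.0025, 0], [0, 0, 0], 0]
    - [[0, 0, 0], [0, 0, 0], 0]

```text
time_s: 19.6
tcp_pos: [575.6, 56.1, 48.5]
eef_rot: [-0.16, -3.137, -0.001]
force: [0.4, -1.6, -2.8]
gripper_width: 7.6
finger_force: 71.4
```

```bash
python3 now.py; python3 -c "
from path import *
print(np.mean([r.get_state()['force'] for _ in range(5)],0))"
```

```text
u 35.9 z 48.5 th 0.02 lat -1.5 yaw 84.17 F [ 0.4 -1.6 -2.8] T [-0.28 -0.05 -0.05] w 7.6 t 19.60 lead s 43.6 z 15.1
[ 0.41032336 -1.57846677 -2.7997167 ]
```

Emit:
jog_arm:
  deltas:
    - [[0.0001, 0.0012, 0], [0, 0, 0], 0]
    - [[0, 0, 0], [0, 0, 0], 0]

```text
time_s: 19.8
tcp_pos: [575.6, 56.8, 48.6]
eef_rot: [-0.16, -3.137, -0.0]
force: [0.8, -2.2, -2.3]
gripper_width: 7.4
finger_force: 71.4
```

Emit:
jog_arm:
  deltas:
    - [[0.0001, 0.0012, 0], [0, 0, 0], 0]
    - [[0, 0, 0], [0, 0, 0], 0]

```text
time_s: 20.0
tcp_pos: [575.7, 57.8, 48.6]
eef_rot: [-0.16, -3.137, -0.0]
force: [0.2, -1.4, -2.5]
gripper_width: 7.7
finger_force: 71.5
```

Emit:
jog_arm:
  deltas:
    - [[0.0001, 0.0012, 0], [0, 0, 0], 0]
    - [[0, 0, 0], [0, 0, 0], 0]

```text
time_s: 20.2
tcp_pos: [575.8, 58.8, 48.5]
eef_rot: [-0.16, -3.137, -0.0]
force: [-1.1, -2.1, -1.4]
gripper_width: 7.4
finger_force: 71.4
```

Emit:
jog_arm:
  deltas:
    - [[0, 0, 0], [0, 0, 0], 0]

```text
time_s: 20.3
tcp_pos: [575.8, 58.8, 48.6]
eef_rot: [-0.16, -3.137, -0.0]
force: [-0.8, -1.9, -1.9]
gripper_width: 7.5
finger_force: 71.4
```

Emit:
jog_arm:
  deltas:
    - [[0.0001, 0.0012, 0], [0, 0, 0], 0]
    - [[0, 0, 0], [0, 0, 0], 0]

```text
time_s: 20.5
tcp_pos: [575.9, 59.7, 48.6]
eef_rot: [-0.16, -3.137, -0.0]
force: [0.3, -2.9, -1.9]
gripper_width: 7.4
finger_force: 71.4
```

Emit:
jog_arm:
  deltas:
    - [[0.0001, 0.0012, 0], [0, 0, 0], 0]
    - [[0, 0, 0], [0, 0, 0], 0]

```text
time_s: 20.7
tcp_pos: [576.0, 60.6, 48.6]
eef_rot: [-0.16, -3.137, 0.0]
force: [-0.3, -3.5, -3.3]
gripper_width: 7.5
finger_force: 71.4
```

Emit:
jog_arm:
  deltas:
    - [[0.0001, 0.0012, 0], [0, 0, 0], 0]
    - [[0, 0, 0], [0, 0, 0], 0]

```text
time_s: 20.9
tcp_pos: [576.1, 61.4, 48.6]
eef_rot: [-0.16, -3.137, 0.0]
force: [0.2, -4.8, -1.8]
gripper_width: 7.7
finger_force: 71.3
```

Emit:
jog_arm:
  deltas:
    - [[0, 0, 0], [0, 0, 0], 0]

```text
time_s: 21.0
tcp_pos: [576.1, 61.4, 48.6]
eef_rot: [-0.16, -3.137, 0.0]
force: [0.8, -4.4, -3.2]
gripper_width: 7.2
finger_force: 71.3
```

Emit:
jog_arm:
  deltas:
    - [[0.0001, 0.0012, 0], [0, 0, 0], 0]
    - [[0, 0, -0.0005], [0, 0, 0], 0]
    - [[0, 0, 0], [0, 0, 0], 0]

```text
time_s: 21.3
tcp_pos: [576.3, 62.3, 48.6]
eef_rot: [0.16, 3.137, -0.001]
force: [-0.8, -4.5, 0.6]
gripper_width: 7.6
finger_force: 71.9
```

Emit:
jog_arm:
  deltas:
    - [[0, 0, 0], [0, 0, 0], 0]

```text
time_s: 21.4
tcp_pos: [576.3, 62.3, 48.6]
eef_rot: [0.16, 3.137, -0.0]
force: [-1.4, -5.0, 1.6]
gripper_width: 7.4
finger_force: 71.9
```

```bash
python3 now.py
```

```text
u 42.2 z 48.6 th -0.02 lat -1.6 yaw 84.14 F [-1.4 -5.   1.6] T [-1.12  0.26  0.05] w 7.4 t 21.40 lead s 49.7 z 15.1
```

```bash
cat > fin.py <<'E'
from path import *
import sys
n=sys.argv[1]
f=cam(n);P=cloud(f);H_,S,V=cv2.split(cv2.cvtColor(f["img"],cv2.COLOR_RGB2HSV))
W=(P[...,:2]-LIP)@np.array([-D[1],D[0]]);U=(P[...,:2]-LIP)@D;Z=P[...,2]
def edge(m,q,lo,hi):
    e=[]
    for a in range(lo,hi,10):
        k=m&(U>=a)&(U<a+10)
        if k.sum()>15: e.append((a+5,np.percentile(W[k],q)))
    e=np.array(e); p=np.polyfit(e[:,0],e[:,1],1); return "deg %.2f"%np.degrees(np.arctan(p[0])),"W@150 %.1f"%np.polyval(p,150),"n",len(e)
kr=(S>60)&(H_>8)&(H_<25)|(V>150)&(S<60)
print("a inner",edge(kr&(Z>77)&(Z<88)&(W<-60)&(W>-180),98,40,250)); print("a outer",edge(kr&(Z>77)&(Z<88)&(W<-60)&(W>-200),2,40,250))
print("b inner",edge(kr&(Z>57)&(Z<68)&(W>75)&(W<190),2,40,250)); print("b outer",edge(kr&(Z>57)&(Z<68)&(W>75)&(W<200),98,40,250))
wd=(S>60)&(H_>15)&(H_<30)
m=wd&(Z>52)&(Z<68)&(abs(W)<82)
print("tray -W",edge(m,2,60,270),"\ntray +W",edge(m,98,60,270))
for nm,k in dict(lead=m&(Z>63)&(U>255)&(U<300),tail=m&(Z>63)&(U<60)&(U>20)).items():
    if k.sum()>20: print(nm,k.sum(),"U",np.percentile(U[k],[2,50,98]).round(1),"W",np.percentile(W[k],[2,98]).round(1),"Z",np.median(Z[k]).round(1),"yaw",np.degrees(np.arctan(np.polyfit(W[k],U[k],1)[0])).round(2))
E
python3 fin.py scene
```

```text
a inner ('deg -0.38', 'W@150 -91.6', 'n', 21)
a outer ('deg -0.40', 'W@150 -177.8', 'n', 21)
b inner ('deg -0.35', 'W@150 88.2', 'n', 19)
b outer ('deg -0.08', 'W@150 168.7', 'n', 19)
tray -W ('deg -0.17', 'W@150 -69.9', 'n', 21) 
tray +W ('deg 13.82', 'W@150 -6.2', 'n', 21)
lead 43 U [256.8 268.7 277.8] W [-70.2  68.5] Z 64.2 yaw -0.51
tail 29 U [41.  46.6 59.8] W [-69.   -7.4] Z 65.1 yaw 6.46
```

Emit:
jog_arm:
  deltas:
    - [[0, 0, 0], [0, 0, 0], 0]
    - [[0, 0, 0], [0, 0, 0], 0]
    - [[0, 0, 0], [0, 0, 0], 0.15]
    - [[0, 0, 0], [0, 0, 0], 0.3]
    - [[0, 0, 0], [0, 0, 0], 0.4]
  newtons: 20

```text
time_s: 21.95
tcp_pos: [576.2, 63.1, 48.3]
eef_rot: [-0.16, -3.137, -0.002]
force: [-0.3, -0.2, 0.4]
gripper_width: 34.2
finger_force: 0.0
```

Emit:
jog_arm:
  deltas:
    - [[0, 0, 0.01], [0, 0, 0], 0.4]
    - [[0, 0, 0.025], [0, 0, 0], 0.4]
    - [[0, 0, 0.04], [0, 0, 0], 0.4]
    - [[0, 0, 0.04], [0, 0, 0], 0.4]
    - [[0, 0, 0.04], [0, 0, 0], 0.4]

```text
time_s: 22.45
tcp_pos: [576.0, 62.7, 174.1]
eef_rot: [-0.16, -3.138, -0.001]
force: [1.0, 0.6, 0.7]
gripper_width: 34.0
finger_force: 0.0
```

Emit:
jog_arm:
  deltas:
    - [[-0.03, -0.05, 0.01], [0, 0, 0], 0.4]
    - [[-0.03, -0.05, 0], [0, 0, 0], 0.4]
    - [[-0.03, -0.05, 0], [0, 0, 0], 0.4]
    - [[-0.03, -0.05, 0], [0, 0, 0], 0.4]
    - [[-0.03, -0.05, 0], [0, 0, 0], 0.4]

```text
time_s: 22.95
tcp_pos: [455.2, -138.6, 181.0]
eef_rot: [0.159, 3.137, -0.0]
force: [1.3, -1.3, -0.4]
gripper_width: 34.1
finger_force: 0.0
```

Emit:
jog_arm:
  deltas:
    - [[-0.03, -0.05, 0], [0, 0, 0], 0.4]
    - [[-0.03, -0.05, 0], [0, 0, 0], 0.4]
    - [[-0.03, -0.05, 0], [0, 0, 0], 0.4]
    - [[-0.02, -0.05, 0], [0, 0, 0], 0.4]
    - [[0, 0, 0], [0, 0, 0], 0.4]

```text
time_s: 23.45
tcp_pos: [366.8, -301.8, 181.0]
eef_rot: [0.168, 3.136, -0.004]
force: [-0.8, 0.2, -0.3]
gripper_width: 34.6
finger_force: 0.0
```

```bash
python3 fin.py scene; python3 fin.py top; python3 - <<'E'
from h import *
f=cam("top"); cv2.imwrite("pics/t6.png",cv2.resize(f["img"][80:310,60:400],None,fx=2.3,fy=2.3,interpolation=cv2.INTER_CUBIC)[:,:,::-1])
E
```

```text
a inner ('deg -0.30', 'W@150 -91.5', 'n', 21)
a outer ('deg -0.43', 'W@150 -177.8', 'n', 21)
b inner ('deg -0.22', 'W@150 88.2', 'n', 19)
b outer ('deg 0.18', 'W@150 169.8', 'n', 19)
tray -W ('deg -0.28', 'W@150 -70.1', 'n', 21) 
tray +W ('deg 6.44', 'W@150 13.4', 'n', 21)
lead 50 U [255.8 268.3 276.6] W [-70.   65.7] Z 64.5 yaw -0.96
tail 49 U [41.2 46.7 59.3] W [-69.6  66.8] Z 65.3 yaw 0.4
a inner ('deg -0.28', 'W@150 -88.9', 'n', 21)
a outer ('deg -0.48', 'W@150 -174.7', 'n', 21)
b inner ('deg 0.05', 'W@150 91.3', 'n', 19)
b outer ('deg 0.02', 'W@150 171.4', 'n', 19)
tray -W ('deg 0.01', 'W@150 -67.3', 'n', 21) 
tray +W ('deg -0.03', 'W@150 71.5', 'n', 21)
lead 110 U [263.6 272.2 280.3] W [-66.  71.] Z 66.6 yaw 0.34
tail 77 U [40.4 44.3 49.5] W [-58.6  63.3] Z 67.1 yaw -0.21
```

View pics/t6.png

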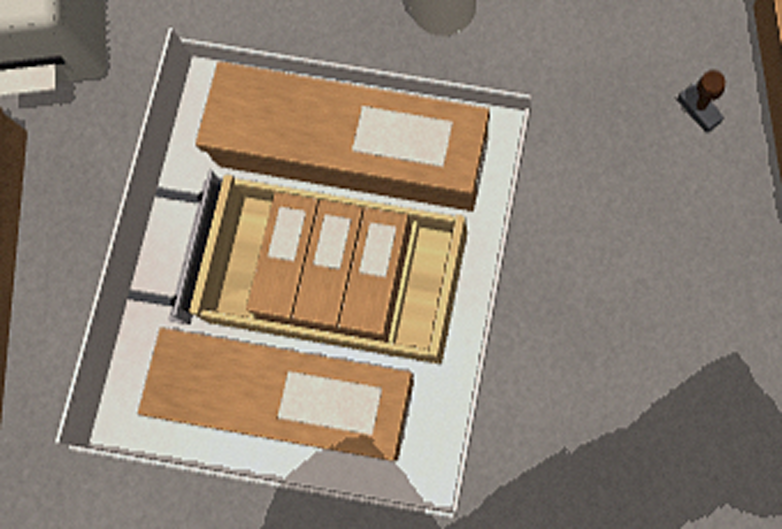

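The final view shows the tray flat behind the lip, with its leading rim at (215,245) against the stop. It sits about 1 mm off the lane's middle and within 0.3° of square, and the boxes and cartons look undisturbed. I'm handing it in.

```bash
python3 -c "
from station import r
print(r.finish_job())"
```

```text
the job is handed in; nothing more can be done
None
```

The tray lies flat on the returns shelf behind the lip, about 1 mm off the lane's middle and within about 0.3° of square, with boxes and cartons undisturbed; I pressed it roughly 3 mm into the foam stop (by force) and estimate 1–2 mm remained after release, and the job was handed in at about 24 s.

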